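# Brushes into their matching drip trays

### The job

Pick out the four brushes on the closet bench and put each one, bristles down, into the drip tray made for its outline: the long narrow grout brush into the long narrow tray, the big block brush into the big rectangular tray, the small nail brush into the small rectangular tray and the round pot brush into the round tray. Each must lie flat on its tray's floor inside the lip, let go. Leave the shoehorn and the dustpan where they are.

Things in the scene. Friction and masses are not known exactly. Their poses are not given: they have to be found in the camera images.
- grout_c (a point): Black plastic grout brush with a straight bar body and a narrow grey bristle strip below, 140 long x 24 wide x 44 mm high. Lies bristles down, upright. Upper 20 mm is the solid black body, the part to grip across its 24 mm width. Point: its centre, 22 mm above its underside; x along its length, z up.
- large_c (a point): Big scrub brush: pale wooden block with white bristles below, 120 long x 50 wide x 46 mm high. Lies bristles down, upright. Upper 22 mm is the wood, grip across its 50 mm width. Point: its centre, 23 mm above its underside; x along its length, z up.
- small_c (a point): Small nail brush: pale wooden block with white bristles below, 76 long x 34 wide x 44 mm high. Lies bristles down, upright. Upper 22 mm is the wood, grip across its 34 mm width. Point: its centre, 22 mm above its underside; x along its length, z up.
- round_c (a point): Round bamboo pot brush, 52 mm high: white bristles (52 mm across) below, a head 54 mm across from 22 to 34 mm above its underside, tapering above that to a knob 28 mm across at the top. Lies bristles down, upright. Point: its centre, 26 mm above its underside, on its axis; z up.
- tray_long: Long narrow metal drip tray, fixed to the bench: inside 168 x 52 mm (x by y), floor 3 mm thick, lip 5 mm thick and 8 mm high from the bench (5 mm above the tray floor). Origin: centre of its underside on the bench; x along its length, z up.
- tray_large: Big rectangular metal drip tray, fixed: inside 148 x 78 mm (x by y), same 3 mm floor and 8 mm high, 5 mm thick lip. Origin: centre of its underside; x along its length, z up.
- tray_small: Small rectangular metal drip tray, fixed: inside 104 x 62 mm (x by y), same 3 mm floor and 8 mm high, 5 mm thick lip. Origin: centre of its underside; x along its length, z up.
- tray_round: Round metal drip tray, fixed: inside 80 mm across, same 3 mm floor and 8 mm high, 5 mm thick lip. Origin: centre of its underside; z up.
- shoehorn: Short stainless shoehorn lying flat among the brushes, about 124 long x 36 mm wide x 7 mm high; not a brush, to be left alone. Origin near its middle, on its underside; x towards its broad end.
- dustpan: Grey plastic handheld dustpan, 200 mm wide pan with 45 mm high back wall and a 110 mm handle towards its -x, at the left side of the bench; to be left alone. Origin: on its underside, 45 mm in front of the pan's back wall.
Not all that is in view belongs to the job. Of the things that look like the part that bears grout_c, the middle-sized one is meant.

How it is judged:
At the end, for the whole second after the job is handed in: Each brush stands upright (0.07 rad) on the floor of its own tray (3 mm), its centre within 16 mm of the tray centre along each tray axis (round: in distance), released and at rest; shoehorn and dustpan within 25 mm of their starts (z of grout_c in the frame of tray_long between 0.022 and 0.028 m and angle between each of grout_c, large_c, small_c, round_c's own z axis and vertical below 0.07 rad and x of grout_c in the frame of tray_long between -0.016 and 0.016 m and y of grout_c in the frame of tray_long between -0.016 and 0.016 m and linear speed of each of grout, large, small, round below 0.02 m/s and contact force between each of grout, large, small, round and the fingers below 0.05 N and z of large_c in the frame of tray_large between 0.023 and 0.029 m and x of large_c in the frame of tray_large between -0.016 and 0.016 m and y of large_c in the frame of tray_large between -0.016 and 0.016 m and z of small_c in the frame of tray_small between 0.022 and 0.028 m and x of small_c in the frame of tray_small between -0.016 and 0.016 m and y of small_c in the frame of tray_small between -0.016 and 0.016 m and z of round_c in the frame of tray_round between 0.026 and 0.032 m and horizontal distance between round_c and tray_round below 0.016 m and distance of each of shoehorn, dustpan from where it was at the start of the episode below 0.025 m); the robot touches nothing.
It fails at once if the shoehorn or the dustpan is moved by more than 25 mm (distance of any of shoehorn, dustpan from where it was at the start of the episode above 0.025 m).
It also fails if it takes over 112 s, if anything falls off the work surface, if the arm or the gripper's body presses on something with over 40 N, if the wrist force passes 120 N, or if a joint passes its speed limit or range.

### The arm

A 7-joint arm with a two-finger parallel gripper is mounted at the origin on the work surface. World frame = base frame: x ahead of the robot, y to its left, z up, the work surface at z = 0. Lengths are in m, angles in rad, forces in N, time in s.
With the tool pointing down it reaches from about 0.35 to 0.9 m from the base axis. Payload 7.2 kg.
Tool frame: the origin (TCP) lies on the front face of the gripper's body, between the roots of the fingers; the fingertips stand 80 mm ahead of it and the grasp point (between the pads) lies 61 mm ahead of it; z points along the fingers, y is the line along which they close (so a half turn about z gives the same grasp; the last joint's range is limited). The gripper opens to 88 mm and grips with 3 to 60 N. Pads are 20 mm wide; open, the fingers measure 115 mm over their backs; the gripper's body (75 mm by 178 mm) begins 61 mm behind the grasp point.
Start: joints at [1.127, 0.411, -0.013, 1.596, 0.006, 1.134, -0.082], TCP at [0.229, -0.581, 0.303] pointing down, gripper open.
Joint ranges: [-2.95, 2.95], [-0.29, 1.99], [-1.47, 1.44], [0.14, 2.54], [-1.03, 4.17], [0.13, 1.85], [-2.86, 2.86]. Speed limits (rad/s): [2.39, 2.39, 3.01, 3.01, 3.14, 3.14, 3.14].

### API

Orientations are given as a rotation vector (axis times angle).
In Python, from station import r, imaging gives the robot as it stands.
- The arm moves only by the shell command python3 -m creep 'ROWS' [OPENING] [FORCE]. ROWS is JSON, a list of rows, each an object with "xyz": the shift along the world's x, y, z each as a share of 100 cm, from -1 to 1, a list of three; "angular": the turn, a rotation vector about the world's x, y, z each as a share of pi rad, from -1 to 1, a list of three. In form: [{"xyz": [tx, ty, tz], "angular": [rx, ry, rz]}, ...]. A call has exactly 8 rows; each row is the pose to reach, as a shift and turn from the pose commanded when the call began, turning the shorter way round; what a row does not reach only later rows make up. A row lasts 1/8 s, in which the tool goes at most 62.5 mm and 10.7 degrees, less where a joint would pass 70% of its speed; a pose out of reach is approached as far as the arm can. A call with a number of a shift or a turn outside -1 to 1 is refused whole. A call with a gripper value outside its range is refused whole. OPENING is the closure in counts, from 0 (fully open) to 255 (shut), set as the call begins (- or left out, the last holds). The fingers move at their own pace and stop on an object; FORCE is the grip in N (left out, the last holds). Time passes only in rows, so rows that repeat a pose let the fingers close, or fill a call up. It gives the time, the measured TCP pose, the force, the opening and the grip force at its end, in the units of the state.
- r.sense(): the state, without advancing time (a new reading comes with each control period).
- imaging.get_image(name): name is "scene" or "top" or "wrist"; returns (picture, depth): 400x640x3 uint8, red, green, blue; 400x640 float32, m along the optical axis (not along the pixel's ray), 0 where there is no reading.
- imaging.camera_params(name): a dict with "mtx" (3x3 intrinsics, pixels), "k1" (the pictures are not rectified: a ray, as slopes to the right and down, at radius r is drawn at 1 + k1 r^2 times it, then the intrinsics apply), "xyz" and "attitude" of the camera in the world; the wrist camera has in their place "tool_from_camera" (4x4, takes a point from camera to tool coordinates, whose origin is the TCP and whose axes are the flange's). Camera axes: x right, y down, z forward; pixel columns grow to the right and rows downward; lengths in m; the calibration is good to about 2 mm. A picture is of the moment at which its call begins: read the wrist's pose just before it. camera_params takes no time and is no camera call.
- r.close_job(): hands the job in; it is judged then, once.
The state is a dict: "time_s": time; "joints": joint angles; "joint_velocities": joint speeds; "joint_efforts": joint torques, N m; "tcp_pos": TCP position; "ee_rot": TCP orientation; "wrist_force": force on the tool from outside, world axes, zero at the start; "moment": the same for the moment, N m; "finger_gap": finger opening in m; "grasp_force": force on a finger pad.
Only numpy, scipy, OpenCV 4.12 (cv2) and the standard library are available. Lean on these libraries where they do the work, as an engineer would, in place of code of your own. Each camera call takes 0.05 s, during which the arm holds its last target. There are 200 camera calls.

## Working session

There is one attempt and no reset: what is moved stays moved. The work goes in short steps, Python scripts to look and compute and a shell command to move; the robot and the scene stay as the last step left them, time stands still between calls to the robot, and variables do not carry over. Pictures are saved under pics/ and viewed, at most 14 in all, crops included, and the job is handed in when it is done.

```bash
mkdir -p pics; ls; python3 - <<'E'
from station import r, imaging
import cv2
print(r.sense())
for n in ("scene","top","wrist"):
    p,d=imaging.get_image(n); cv2.imwrite(f"pics/{n}0.png",p[:,:,::-1]); print(n,imaging.camera_params(n))
E
```

```text
pics
{'time_s': 0.0, 'joints': array([ 1.12679898,  0.41187157, -0.01269447,  1.59702318,  0.00562555,
        1.13426954, -0.08218792]), 'joint_velocities': array([-1.13619651e-03,  1.63373268e-03,  2.72407106e-04,  7.53171371e-04,
       -3.16814062e-04,  5.41325788e-04, -1.53143263e-05]), 'joint_efforts': array([ 1.37341829e-06, -5.87950444e+01,  6.41524997e-01, -2.91076577e+01,
       -5.39581839e-02,  1.82759890e-02,  1.44646874e-04]), 'tcp_pos': array([ 0.22920593, -0.58106535,  0.30183526]), 'ee_rot': array([-3.08483697e+00, -5.86606153e-01,  6.62492164e-04]), 'wrist_force': array([0.35620772, 0.80695035, 0.19608077]), 'moment': array([ 0.01990277, -0.03501221, -0.02587842]), 'grasp_force': 0.0, 'finger_gap': 0.08790240989671304}
scene {'mtx': array([[385.80969744,   0.        , 318.45132455],
       [  0.        , 385.80969744, 193.26069985],
       [  0.        ,   0.        ,   1.        ]]), 'k1': -0.02386753933541479, 'xyz': array([ 0.80243462, -0.44120483,  1.03816271]), 'attitude': array([-2.43413173, -0.73271394,  0.25602431])}
top {'mtx': array([[403.48020996,   0.        , 318.31537611],
       [  0.        , 403.48020996, 200.37017078],
       [  0.        ,   0.        ,   1.        ]]), 'k1': -0.047828224487141684, 'xyz': array([0.16239611, 0.13372841, 1.18780838]), 'attitude': array([-2.17700348,  2.02837718, -0.21754537])}
wrist {'mtx': array([[287.62095893,   0.        , 317.74082817],
       [  0.        , 287.62095893, 203.26405792],
       [  0.        ,   0.        ,   1.        ]]), 'k1': -0.048607826216340806, 'tool_from_camera': array([[ 5.15735543e-04, -9.65446047e-01, -2.60602502e-01,
         7.19694762e-02],
       [ 9.99999704e-01,  3.48973015e-04,  6.86182097e-04,
         7.08697262e-04],
       [-5.71528552e-04, -2.60602779e-01,  9.65445941e-01,
        -8.17964432e-02],
       [ 0.00000000e+00,  0.00000000e+00,  0.00000000e+00,
         1.00000000e+00]])}
```

View pics/top0.png

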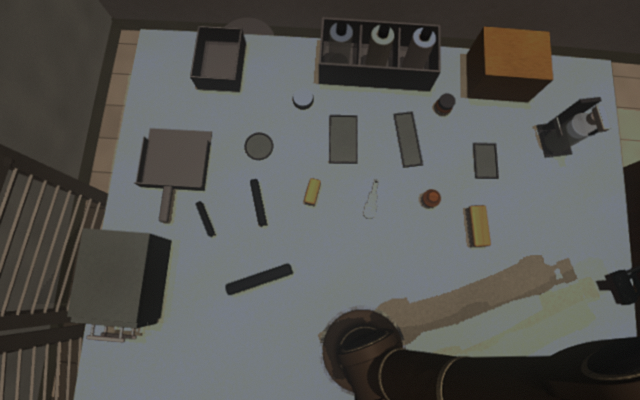

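View pics/scene0.png

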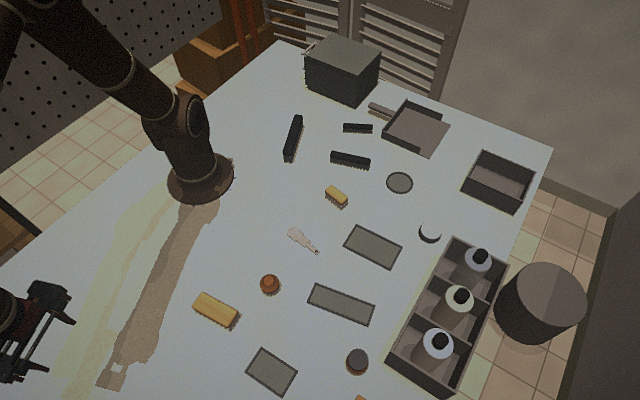

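The top view shows three black bars: (205,218) short, (258,202) middle, (258,279) long; the middle one is meant. Others are the large block (480,226), the nail brush (312,192), the round brush (431,198; the dark tin at (445,103) and white tin at (303,100) could be mistaken for it) and the shoehorn (371,200). Trays: round (258,146), large (343,139), long (408,139), small (485,160). Next I measure from the depth.

```bash
cat > h.py <<'E'
import numpy as np, cv2
from scipy.spatial.transform import Rotation as R
from station import r, imaging
def pose(cam):
    c=imaging.camera_params(cam)
    if 'xyz' in c: return c,R.from_rotvec(c['attitude']).as_matrix(),np.array(c['xyz'])
    s=r.sense(); T=c['tool_from_camera']; Rt=R.from_rotvec(s['ee_rot']).as_matrix()
    return c,Rt@T[:3,:3],Rt@T[:3,3]+s['tcp_pos']
def cloud(cam):
    c,Rm,t=pose(cam); p,d=imaging.get_image(cam)
    v,u=np.mgrid[:400,:640].astype(float)
    dist=np.array([c['k1'],0,0,0,0])
    rays=cv2.undistortPoints(np.stack([u.ravel(),v.ravel()],1)[:,None],c['mtx'],dist)[:,0]
    rays=np.c_[rays,np.ones(len(rays))]
    P=(rays*d.reshape(-1,1))@Rm.T+t
    P[d.ravel()==0]=np.nan
    return p,P.reshape(400,640,3),(rays@Rm.T).reshape(400,640,3),t
def onplane(rays,t,z): return t+rays*((z-t[2])/rays[...,2:3])
def rect(pts):
    (cx,cy),(w,h),a=cv2.minAreaRect((pts[:,:2]*1000).astype(np.float32))
    if h>w: w,h,a=h,w,a+90
    a=(a+90)%180-90
    return np.round([cx,cy,w,h,a],1)
E
python3 - <<'E'
from h import *
p,P,rays,t=cloud("top")
cv2.imwrite("pics/crop0.png",cv2.resize(p[80:310,140:520,::-1],None,fx=2.1,fy=2.1))
hsv=cv2.cvtColor(p,cv2.COLOR_RGB2HSV)
bench=np.nanmedian(P[210:260,330:420,2]); print("bench",bench)
for n,(u,v,ht) in dict(grout=(258,202,.044),short=(205,218,.044),long=(258,279,.044),large=(480,226,.046),small=(312,192,.044),round=(431,198,.052)).items():
    roi=np.zeros((400,640),bool); roi[v-36:v+36,u-36 if n!='short' else u-20:u+36]=1
    Z=P[...,2]; m=roi&(Z>ht*.55)&(Z<.09)
    k,l,st,ce=cv2.connectedComponentsWithStats(m.astype(np.uint8)); i=l[v,u] or 1+st[1:,4].argmax()
    m=l==i; Q=P[m]; print(n,rect(Q), m.sum(), np.nanmax(Q[:,2]).round(3),np.nanmedian(Q[:,2]).round(3))
g=cv2.cvtColor(p,cv2.COLOR_RGB2GRAY)
print("bg",g[240,380])
for n,(u,v) in dict(tround=(258,146),tlarge=(343,139),tlong=(408,139),tsmall=(485,160),shoe=(371,205)).items():
    m=(g<(g[240,380]*.8)).astype(np.uint8)
    k,l,st,ce=cv2.connectedComponentsWithStats(m); i=l[v,u]
    print(n,i,rect(onplane(rays,t,.006)[l==i]),(l==i).sum())
E
```

```text
bench 0.00024124108151124535
grout [397.4 329.3 140.6  24.1  17.3] 395 0.052 0.043
short [337.7 482.5 109.3  19.4  29.4] 248 0.041 0.034
long [175.4 302.8 190.4  33.7 -67.3] 818 0.066 0.059
large [ 372.3 -316.9  119.    49.9    7.6] 722 0.053 0.045
small [440.9 172.7  77.3  34.1 -11. ] 300 0.05 0.043
round [ 445.2 -176.7   52.6   51.8  -51.6] 260 0.058 0.042
bg 121
tround 21 [579.1 350.5  91.1  89.5 -38.8] 665
tlarge 19 [622.   91.9 162.3  88.9   2.8] 1430
tlong 18 [ 635.9 -109.1  182.6   66.5   11.6] 1168
tsmall 24 [ 583.3 -351.6  116.8   77.6    2.6] 888
shoe 0 [ 445.   102.7 2071.3 1157.3  -84.9] 131992
```

View pics/crop0.png

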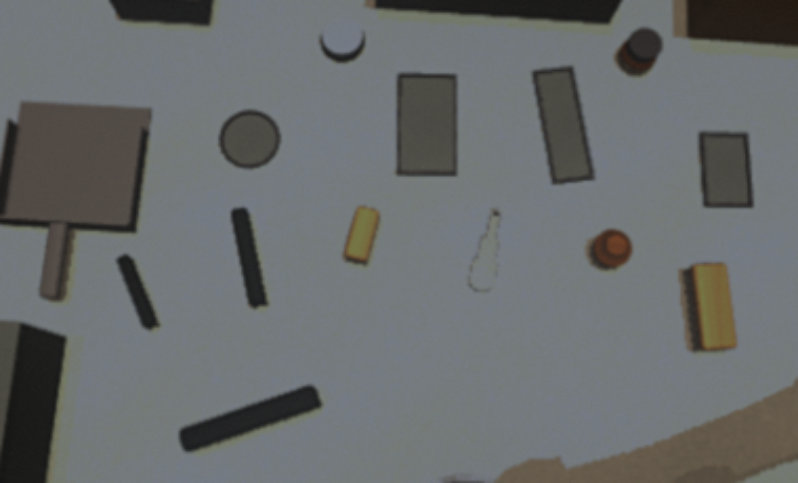

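The crop agrees: the middle black bar at (250,255) measures 140×24 mm, while the other two are 109 and 190 mm long. The picture also shows the shoehorn at (485,250) and the round brush's knob at (615,243). I go above the large brush first and check the heights near the trays.

```bash
python3 -m creep '[{"xyz":[0.03,0.05,0],"angular":[0,0,-0.02]},{"xyz":[0.06,0.1,-0.02],"angular":[0,0,-0.04]},{"xyz":[0.09,0.16,-0.04],"angular":[0,0,-0.06]},{"xyz":[0.12,0.21,-0.06],"angular":[0,0,-0.077]},{"xyz":[0.143,0.264,-0.08],"angular":[0,0,-0.077]},{"xyz":[0.143,0.264,-0.08],"angular":[0,0,-0.077]},{"xyz":[0.143,0.264,-0.08],"angular":[0,0,-0.077]},{"xyz":[0.143,0.264,-0.08],"angular":[0,0,-0.077]}]' 0 25
cat > look.py <<'E'
import sys; from h import *
def look(x,y,ht,name=None):
    s=r.sense(); p,P,rays,t=cloud("wrist")
    if name: cv2.imwrite(f"pics/{name}.png",p[:,:,::-1])
    Z=P[...,2]; m=(Z>ht-.012)&(Z<ht+.012)&(np.hypot(P[...,0]-x,P[...,1]-y)<.12)
    k,l,st,ce=cv2.connectedComponentsWithStats(m.astype(np.uint8))
    for i in range(1,k):
        if st[i,4]>200: print(rect(P[l==i]),st[i,4],np.nanmedian(Z[l==i]).round(4))
    yaw=R.from_rotvec(s['ee_rot']).as_matrix()[:2,0]
    print("tcp",s['tcp_pos'].round(4),"yaw",np.degrees(np.arctan2(yaw[1],yaw[0])).round(2),"t",s['time_s'])
if __name__=="__main__": look(*map(float,sys.argv[1:4]),*sys.argv[4:])
E
python3 look.py .372 -.317 .046 w1; python3 - <<'E'
from h import *
p,P,_,_=cloud("top"); Q=P[110-25:120,420:470]; Q=Q[Q[...,2]>.02]; print("bottle",np.nanmin(Q,0),np.nanmax(Q,0))
E
```

```text
time_s: 1.2
tcp_pos: [0.3718, -0.319, 0.2231]
ee_rot: [3.134, 0.206, 0.0]
wrist_force: [-0.8, -0.3, -0.6]
finger_gap: 0.0878
grasp_force: 0.0
[ 372.8 -319.1  118.2   50.1    6.5] 6334 0.0456
tcp [ 0.3718 -0.319   0.2231] yaw 7.54 t 1.2
bottle [ 0.7233724  -0.29924789  0.02020145] [ 0.82657257 -0.139472    0.0603884 ]
```

View pics/w1.png

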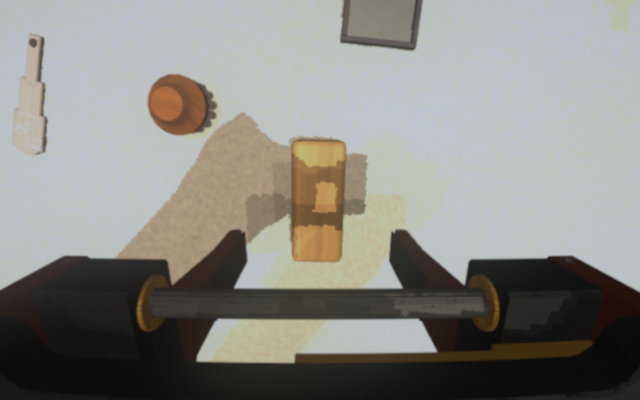

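The view shows the block at (318,200) centred between the fingers, the round brush at (178,105) and the small tray at the top. Wrist and top measurements agree within about 2 mm.

```bash
python3 -m creep '[{"xyz":[0,0,-0.03],"angular":[0,0,-0.004]},{"xyz":[0,0,-0.06],"angular":[0,0,-0.004]},{"xyz":[0,0,-0.09],"angular":[0,0,-0.004]},{"xyz":[0,0,-0.11],"angular":[0,0,-0.004]},{"xyz":[0,0,-0.12],"angular":[0,0,-0.004]},{"xyz":[0,0,-0.127],"angular":[0,0,-0.004]},{"xyz":[0,0,-0.127],"angular":[0,0,-0.004]},{"xyz":[0,0,-0.127],"angular":[0,0,-0.004]}]' 0 25
python3 -m creep '[{"xyz":[0,0,0],"angular":[0,0,0]},{"xyz":[0,0,0],"angular":[0,0,0]},{"xyz":[0,0,0],"angular":[0,0,0]},{"xyz":[0,0,0],"angular":[0,0,0]},{"xyz":[0,0,0],"angular":[0,0,0]},{"xyz":[0,0,0],"angular":[0,0,0]},{"xyz":[0,0,0.01],"angular":[0,0,0]},{"xyz":[0,0,0.03],"angular":[0,0,0]}]' 255 25
```

```text
time_s: 2.3
tcp_pos: [0.3726, -0.3177, 0.0962]
ee_rot: [3.135, 0.19, 0.001]
wrist_force: [0.3, -0.7, -0.5]
finger_gap: 0.0877
grasp_force: 0.0
time_s: 3.3
tcp_pos: [0.3719, -0.3169, 0.1257]
ee_rot: [-3.134, -0.191, 0.002]
wrist_force: [0.0, -0.6, -0.8]
finger_gap: 0.0501
grasp_force: 25.0
```

```bash
python3 -m creep '[{"xyz":[0.005,0.01,0.03],"angular":[0,0,0]},{"xyz":[0.025,0.04,0.045],"angular":[0,0,0]},{"xyz":[0.055,0.09,0.05],"angular":[0,0,-0.01]},{"xyz":[0.09,0.14,0.05],"angular":[0,0,-0.02]},{"xyz":[0.12,0.19,0.05],"angular":[0,0,-0.023]},{"xyz":[0.15,0.24,0.05],"angular":[0,0,-0.023]},{"xyz":[0.18,0.29,0.05],"angular":[0,0,-0.023]},{"xyz":[0.20,0.33,0.05],"angular":[0,0,-0.023]}]'
python3 -m creep '[{"xyz":[0.025,0.04,0],"angular":[0,0,0]},{"xyz":[0.042,0.067,0],"angular":[0,0,0]},{"xyz":[0.05,0.079,0],"angular":[0,0,0]},{"xyz":[0.05,0.079,-0.01],"angular":[0,0,0]},{"xyz":[0.05,0.079,-0.02],"angular":[0,0,0]},{"xyz":[0.05,0.079,-0.02],"angular":[0,0,0]},{"xyz":[0.05,0.079,-0.02],"angular":[0,0,0]},{"xyz":[0.05,0.079,-0.02],"angular":[0,0,0]}]'
python3 - <<'E'
from h import *
p,P,rays,t=cloud("wrist"); cv2.imwrite("pics/w2.png",p[:,:,::-1])
print(r.sense()['tcp_pos'],r.sense()['ee_rot'])
p,P,rays,t=cloud("scene"); cv2.imwrite("pics/s2.png",p[:,:,::-1])
E
```

```text
time_s: 4.3
tcp_pos: [0.5732, 0.0152, 0.1761]
ee_rot: [-3.14, -0.079, -0.001]
wrist_force: [0.2, 0.4, -1.4]
finger_gap: 0.0502
grasp_force: 25.0
time_s: 5.3
tcp_pos: [0.6225, 0.0913, 0.156]
ee_rot: [-3.141, -0.076, -0.001]
wrist_force: [0.4, -0.2, -1.6]
finger_gap: 0.05
grasp_force: 25.0
[0.62253402 0.09141101 0.15605604] [-3.14060159e+00 -7.65955932e-02 -9.97311552e-04]
```

View pics/w2.png

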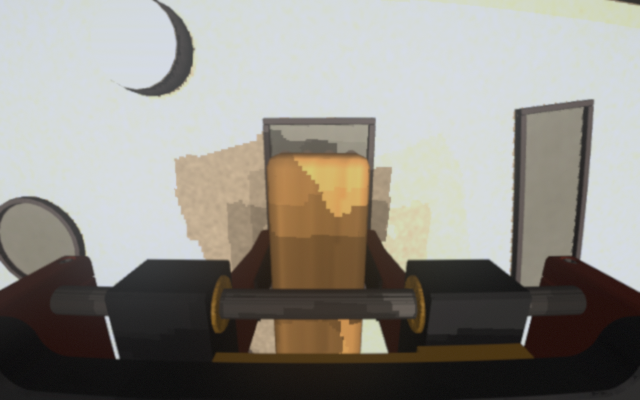

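The picture shows the block (268–370 columns) squarely over the tray (264–376). Lowering and releasing.

```bash
python3 -m creep '[{"xyz":[0,0,-0.015],"angular":[0,0,0]},{"xyz":[0,0,-0.03],"angular":[0,0,0]},{"xyz":[0,0,-0.04],"angular":[0,0,0]},{"xyz":[0,0,-0.048],"angular":[0,0,0]},{"xyz":[0,0,-0.053],"angular":[0,0,0]},{"xyz":[0,0,-0.0565],"angular":[0,0,0]},{"xyz":[0,0,-0.0565],"angular":[0,0,0]},{"xyz":[0,0,-0.0565],"angular":[0,0,0]}]'
python3 -m creep '[{"xyz":[0,0,0],"angular":[0,0,0]},{"xyz":[0,0,0],"angular":[0,0,0]},{"xyz":[0,0,0],"angular":[0,0,0]},{"xyz":[0,0,0],"angular":[0,0,0]},{"xyz":[0,0,0],"angular":[0,0,0]},{"xyz":[0,0,0.01],"angular":[0,0,0]},{"xyz":[0,0,0.04],"angular":[0,0,0]},{"xyz":[0,0,0.08],"angular":[0,0,0]}]' 0
python3 look.py .622 .092 .049; python3 look.py .441 .173 .044
```

```text
time_s: 6.4
tcp_pos: [0.6225, 0.0916, 0.0994]
ee_rot: [-3.141, -0.077, -0.001]
wrist_force: [0.2, -0.4, -1.8]
finger_gap: 0.0501
grasp_force: 25.0
time_s: 7.4
tcp_pos: [0.6219, 0.0915, 0.1798]
ee_rot: [3.14, 0.077, -0.002]
wrist_force: [0.6, -0.0, 0.7]
finger_gap: 0.088
grasp_force: 0.0
[622.8  91.3 117.6  50.1   2.8] 8885 0.0486
tcp [0.6219 0.0915 0.1798] yaw 2.82 t 7.4
[475.4 167.   34.8  12.1  89.9] 416 0.0391
tcp [0.6245 0.0921 0.1862] yaw 2.81 t 7.45
```

```bash
python3 -m creep '[{"xyz":[-0.02,0.01,0.01],"angular":[0,0,-0.01]},{"xyz":[-0.06,0.03,0.02],"angular":[0,0,-0.03]},{"xyz":[-0.1,0.05,0.03],"angular":[0,0,-0.05]},{"xyz":[-0.14,0.065,0.03],"angular":[0,0,-0.07]},{"xyz":[-0.17,0.075,0.03],"angular":[0,0,-0.077]},{"xyz":[-0.181,0.081,0.03],"angular":[0,0,-0.077]},{"xyz":[-0.181,0.081,0.03],"angular":[0,0,-0.077]},{"xyz":[-0.181,0.081,0.03],"angular":[0,0,-0.077]}]'
python3 look.py .441 .173 .044
```

```text
time_s: 8.5
tcp_pos: [0.4426, 0.1722, 0.2092]
ee_rot: [-3.127, 0.304, -0.001]
wrist_force: [0.4, 0.4, -0.4]
finger_gap: 0.0879
grasp_force: 0.0
[442.1 172.   74.5  34.1 -10.7] 2953 0.0434
tcp [0.4426 0.1722 0.2092] yaw -11.09 t 8.5
```

```bash
python3 -m creep '[{"xyz":[0,0,-0.03],"angular":[0,0,0]},{"xyz":[0,0,-0.06],"angular":[0,0,0]},{"xyz":[0,0,-0.085],"angular":[0,0,0]},{"xyz":[0,0,-0.1],"angular":[0,0,0]},{"xyz":[0,0,-0.11],"angular":[0,0,0]},{"xyz":[0,0,-0.114],"angular":[0,0,0]},{"xyz":[0,0,-0.114],"angular":[0,0,0]},{"xyz":[0,0,-0.114],"angular":[0,0,0]}]' 0 20
python3 -m creep '[{"xyz":[0,0,0],"angular":[0,0,0]},{"xyz":[0,0,0],"angular":[0,0,0]},{"xyz":[0,0,0],"angular":[0,0,0]},{"xyz":[0,0,0],"angular":[0,0,0]},{"xyz":[0,0,0],"angular":[0,0,0]},{"xyz":[0,0,0],"angular":[0,0,0]},{"xyz":[0,0,0.01],"angular":[0,0,0]},{"xyz":[0,0,0.03],"angular":[0,0,0]}]' 255 20
```

```text
time_s: 9.55
tcp_pos: [0.4417, 0.1728, 0.0957]
ee_rot: [-3.126, 0.302, -0.002]
wrist_force: [0.4, -0.5, -0.5]
finger_gap: 0.0879
grasp_force: 0.0
time_s: 10.55
tcp_pos: [0.4409, 0.1724, 0.1253]
ee_rot: [3.126, -0.302, -0.002]
wrist_force: [-0.8, -0.5, -1.0]
finger_gap: 0.0341
grasp_force: 20.0
```

```bash
python3 -m creep '[{"xyz":[0.002,-0.01,0.03],"angular":[0,0,0]},{"xyz":[0.01,-0.04,0.05],"angular":[0,0,0.01]},{"xyz":[0.025,-0.09,0.055],"angular":[0,0,0.03]},{"xyz":[0.038,-0.14,0.055],"angular":[0,0,0.05]},{"xyz":[0.054,-0.2,0.055],"angular":[0,0,0.07]},{"xyz":[0.07,-0.26,0.055],"angular":[0,0,0.076]},{"xyz":[0.086,-0.32,0.055],"angular":[0,0,0.076]},{"xyz":[0.102,-0.375,0.055],"angular":[0,0,0.076]}]'
python3 -m creep '[{"xyz":[0.014,-0.05,0],"angular":[0,0,0]},{"xyz":[0.027,-0.1,0],"angular":[0,0,0]},{"xyz":[0.035,-0.13,0],"angular":[0,0,0]},{"xyz":[0.04,-0.149,-0.01],"angular":[0,0,0]},{"xyz":[0.04,-0.149,-0.025],"angular":[0,0,0]},{"xyz":[0.04,-0.149,-0.025],"angular":[0,0,0]},{"xyz":[0.04,-0.149,-0.025],"angular":[0,0,0]},{"xyz":[0.04,-0.149,-0.025],"angular":[0,0,0]}]'
python3 - <<'E'
from h import *
s=r.sense(); p,P,rays,t=cloud("wrist"); print(s['tcp_pos'],s['ee_rot']); cv2.imwrite("pics/w3.png",p[:,:,::-1])
E
```

```text
time_s: 11.55
tcp_pos: [0.5435, -0.2047, 0.1809]
ee_rot: [3.141, 0.071, 0.001]
wrist_force: [1.1, 0.8, -0.2]
finger_gap: 0.0343
grasp_force: 20.0
time_s: 12.55
tcp_pos: [0.5838, -0.3505, 0.1558]
ee_rot: [3.141, 0.074, 0.001]
wrist_force: [0.4, -0.0, -0.9]
finger_gap: 0.0338
grasp_force: 20.0
[ 0.58384298 -0.35049418  0.15579069] [3.14058924e+00 7.41025520e-02 1.23140599e-03]
```

View pics/w3.png

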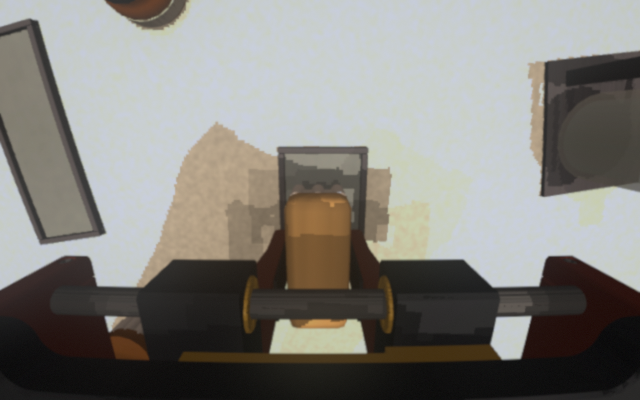

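The picture shows the nail brush (285–350) over the small tray (280–366), the tray centre slightly to the right; I shift 2 mm towards −y and lower.

```bash
python3 -m creep '[{"xyz":[0,-0.002,-0.015],"angular":[0,0,0]},{"xyz":[0,-0.002,-0.03],"angular":[0,0,0]},{"xyz":[0,-0.002,-0.04],"angular":[0,0,0]},{"xyz":[0,-0.002,-0.048],"angular":[0,0,0]},{"xyz":[0,-0.002,-0.053],"angular":[0,0,0]},{"xyz":[0,-0.002,-0.057],"angular":[0,0,0]},{"xyz":[0,-0.002,-0.057],"angular":[0,0,0]},{"xyz":[0,-0.002,-0.057],"angular":[0,0,0]}]'
python3 -m creep '[{"xyz":[0,0,0],"angular":[0,0,0]},{"xyz":[0,0,0],"angular":[0,0,0]},{"xyz":[0,0,0],"angular":[0,0,0]},{"xyz":[0,0,0],"angular":[0,0,0]},{"xyz":[0,0,0],"angular":[0,0,0]},{"xyz":[0,0,0.01],"angular":[0,0,0]},{"xyz":[0,0,0.04],"angular":[0,0,0]},{"xyz":[0,0,0.09],"angular":[0,0,0]}]' 0
python3 look.py .583 -.352 .047
```

```text
time_s: 13.6
tcp_pos: [0.5835, -0.3535, 0.0984]
ee_rot: [3.141, 0.072, 0.001]
wrist_force: [-0.5, 0.3, -0.9]
finger_gap: 0.0336
grasp_force: 20.0
time_s: 14.6
tcp_pos: [0.5825, -0.3529, 0.188]
ee_rot: [-3.139, -0.072, 0.004]
wrist_force: [1.0, -0.5, 0.5]
finger_gap: 0.0879
grasp_force: 0.0
[ 584.  -353.7   75.    34.     2.6] 3551 0.0463
tcp [ 0.5825 -0.3529  0.188 ] yaw 2.64 t 14.6
```

```bash
python3 -m creep '[{"xyz":[-0.01,0.01,0.01],"angular":[0,0,0]},{"xyz":[-0.035,0.045,0.02],"angular":[0,0,0]},{"xyz":[-0.07,0.09,0.02],"angular":[0,0,0]},{"xyz":[-0.105,0.13,0.02],"angular":[0,0,0]},{"xyz":[-0.13,0.165,0.02],"angular":[0,0,0]},{"xyz":[-0.138,0.176,0.02],"angular":[0,0,0]},{"xyz":[-0.138,0.176,0.02],"angular":[0,0,0]},{"xyz":[-0.138,0.176,0.02],"angular":[0,0,0]}]'
python3 - <<'E'
from h import *
from look import look
look(.445,-.177,.05); look(.445,-.177,.034)
E
```

```text
time_s: 15.65
tcp_pos: [0.446, -0.1784, 0.2082]
ee_rot: [3.14, 0.071, 0.001]
wrist_force: [-0.2, -0.1, -0.8]
finger_gap: 0.088
grasp_force: 0.0
[ 445.6 -179.7   44.1   43.7  -44.8] 1728 0.0499
tcp [ 0.446  -0.1784  0.2082] yaw 2.58 t 15.65
[ 445.8 -179.8   53.3   52.9   74.9] 1480 0.0375
tcp [ 0.446  -0.1784  0.208 ] yaw 2.56 t 15.7
```

```bash
python3 -m creep '[{"xyz":[0,-0.001,-0.03],"angular":[0,0,0]},{"xyz":[0,-0.001,-0.06],"angular":[0,0,0]},{"xyz":[0,-0.001,-0.085],"angular":[0,0,0]},{"xyz":[0,-0.001,-0.1],"angular":[0,0,0]},{"xyz":[0,-0.001,-0.112],"angular":[0,0,0]},{"xyz":[0,-0.001,-0.117],"angular":[0,0,0]},{"xyz":[0,-0.001,-0.117],"angular":[0,0,0]},{"xyz":[0,-0.001,-0.117],"angular":[0,0,0]}]' 0 20
python3 -m creep '[{"xyz":[0,0,0],"angular":[0,0,0]},{"xyz":[0,0,0],"angular":[0,0,0]},{"xyz":[0,0,0],"angular":[0,0,0]},{"xyz":[0,0,0],"angular":[0,0,0]},{"xyz":[0,0,0],"angular":[0,0,0]},{"xyz":[0,0,0],"angular":[0,0,0]},{"xyz":[0,0,0.01],"angular":[0,0,0]},{"xyz":[0,0,0.03],"angular":[0,0,0]}]' 255 20
```

```text
time_s: 16.75
tcp_pos: [0.4458, -0.1785, 0.0917]
ee_rot: [3.14, 0.072, 0.002]
wrist_force: [-0.5, -0.5, -0.8]
finger_gap: 0.0875
grasp_force: 0.0
time_s: 17.75
tcp_pos: [0.4449, -0.1781, 0.1213]
ee_rot: [-3.14, -0.072, 0.003]
wrist_force: [0.3, 0.1, -0.9]
finger_gap: 0.0523
grasp_force: 20.0
```

```bash
python3 -m creep '[{"xyz":[0.002,0.01,0.03],"angular":[0,0,0]},{"xyz":[0.01,0.04,0.05],"angular":[0,0,0]},{"xyz":[0.023,0.09,0.06],"angular":[0,0,0]},{"xyz":[0.036,0.14,0.06],"angular":[0,0,0]},{"xyz":[0.051,0.2,0.06],"angular":[0,0,0]},{"xyz":[0.066,0.26,0.06],"angular":[0,0,0]},{"xyz":[0.081,0.32,0.06],"angular":[0,0,0]},{"xyz":[0.095,0.375,0.06],"angular":[0,0,0]}]'
python3 -m creep '[{"xyz":[0.013,0.05,0],"angular":[0,0,0]},{"xyz":[0.026,0.1,0],"angular":[0,0,0]},{"xyz":[0.034,0.135,0],"angular":[0,0,0]},{"xyz":[0.039,0.154,-0.01],"angular":[0,0,0]},{"xyz":[0.039,0.154,-0.03],"angular":[0,0,0]},{"xyz":[0.039,0.154,-0.03],"angular":[0,0,0]},{"xyz":[0.039,0.154,-0.03],"angular":[0,0,0]},{"xyz":[0.039,0.154,-0.03],"angular":[0,0,0]}]'
python3 - <<'E'
from h import *
s=r.sense(); p,P,rays,t=cloud("wrist"); print(s['tcp_pos'],s['ee_rot']); cv2.imwrite("pics/w4.png",p[:,:,::-1])
E
```

```text
time_s: 18.75
tcp_pos: [0.5405, 0.1988, 0.1818]
ee_rot: [-3.141, -0.073, -0.001]
wrist_force: [0.9, -0.8, -0.7]
finger_gap: 0.0527
grasp_force: 20.0
time_s: 19.75
tcp_pos: [0.5799, 0.3497, 0.1518]
ee_rot: [-3.141, -0.07, -0.001]
wrist_force: [-0.1, 0.1, -0.8]
finger_gap: 0.0525
grasp_force: 20.0
[0.57991837 0.34966421 0.1518492 ] [-3.14073295e+00 -7.01177349e-02 -1.36706501e-03]
```

View pics/w4.png

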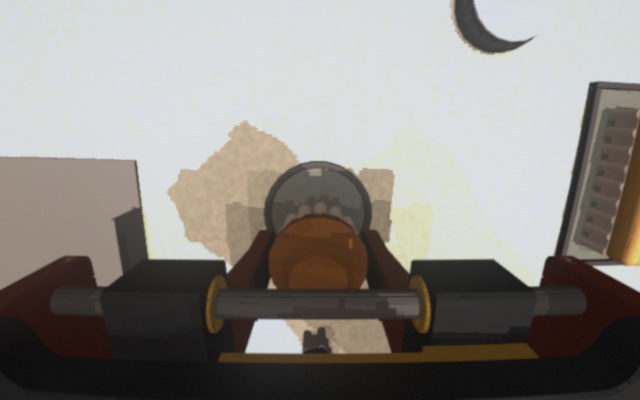

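The round brush (318,250) sits centred over the round tray (318,210) and looks upright. Lower and release.

```bash
python3 -m creep '[{"xyz":[0,0,-0.015],"angular":[0,0,0]},{"xyz":[0,0,-0.03],"angular":[0,0,0]},{"xyz":[0,0,-0.04],"angular":[0,0,0]},{"xyz":[0,0,-0.048],"angular":[0,0,0]},{"xyz":[0,0,-0.053],"angular":[0,0,0]},{"xyz":[0,0,-0.0565],"angular":[0,0,0]},{"xyz":[0,0,-0.0565],"angular":[0,0,0]},{"xyz":[0,0,-0.0565],"angular":[0,0,0]}]'
python3 -m creep '[{"xyz":[0,0,0],"angular":[0,0,0]},{"xyz":[0,0,0],"angular":[0,0,0]},{"xyz":[0,0,0],"angular":[0,0,0]},{"xyz":[0,0,0],"angular":[0,0,0]},{"xyz":[0,0,0],"angular":[0,0,0]},{"xyz":[0,0,0.01],"angular":[0,0,0]},{"xyz":[0,0,0.04],"angular":[0,0,0]},{"xyz":[0,0,0.1],"angular":[0,0,0]}]' 0
python3 look.py .579 .350 .055;python3 look.py .579 .350 .038
```

```text
time_s: 20.8
tcp_pos: [0.5795, 0.3507, 0.095]
ee_rot: [-3.141, -0.072, -0.001]
wrist_force: [1.2, -1.1, 0.1]
finger_gap: 0.0526
grasp_force: 20.0
time_s: 21.8
tcp_pos: [0.5783, 0.3498, 0.1938]
ee_rot: [3.138, 0.072, -0.006]
wrist_force: [1.7, 0.2, 0.2]
finger_gap: 0.0878
grasp_force: 0.0
[580.7 350.   39.9  39.8  75.1] 1660 0.054
tcp [0.5783 0.3498 0.1938] yaw 2.64 t 21.8
[579.9 350.5  52.9  52.8   2.7] 1599 0.0407
[462.9 346.9  22.8   7.4 -86.4] 224 0.041
tcp [0.5816 0.3524 0.2047] yaw 2.62 t 21.85
```

```bash
python3 -m creep '[{"xyz":[-0.02,0,0.01],"angular":[0,0,0.02]},{"xyz":[-0.06,-0.005,0.015],"angular":[0,0,0.04]},{"xyz":[-0.1,-0.01,0.015],"angular":[0,0,0.06]},{"xyz":[-0.14,-0.015,0.015],"angular":[0,0,0.08]},{"xyz":[-0.17,-0.02,0.015],"angular":[0,0,0.082]},{"xyz":[-0.182,-0.021,0.015],"angular":[0,0,0.082]},{"xyz":[-0.182,-0.021,0.015],"angular":[0,0,0.082]},{"xyz":[-0.182,-0.021,0.015],"angular":[0,0,0.082]}]'
python3 look.py .397 .329 .044 w5
```

```text
time_s: 22.9
tcp_pos: [0.3987, 0.3298, 0.2098]
ee_rot: [-3.105, -0.473, -0.002]
wrist_force: [0.5, -0.3, -0.5]
finger_gap: 0.0883
grasp_force: 0.0
[398.7 328.8 138.3  24.1  16.9] 3831 0.0433
tcp [0.3987 0.3298 0.2098] yaw 17.33 t 22.9
```

View pics/w5.png

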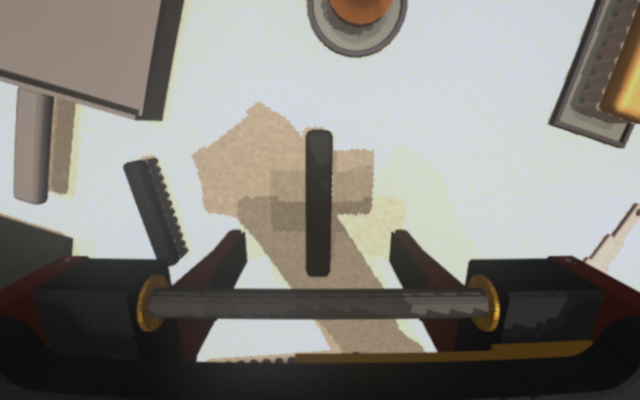

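The grout bar (318,203) is centred between the fingers; the short decoy is at (155,210), the dustpan clear at the upper left.

```bash
python3 -m creep '[{"xyz":[0,-0.001,-0.03],"angular":[0,0,-0.002]},{"xyz":[0,-0.001,-0.06],"angular":[0,0,-0.002]},{"xyz":[0,-0.001,-0.085],"angular":[0,0,-0.002]},{"xyz":[0,-0.001,-0.1],"angular":[0,0,-0.002]},{"xyz":[0,-0.001,-0.11],"angular":[0,0,-0.002]},{"xyz":[0,-0.001,-0.114],"angular":[0,0,-0.002]},{"xyz":[0,-0.001,-0.114],"angular":[0,0,-0.002]},{"xyz":[0,-0.001,-0.114],"angular":[0,0,-0.002]}]' 0 25
python3 -m creep '[{"xyz":[0,0,0],"angular":[0,0,0]},{"xyz":[0,0,0],"angular":[0,0,0]},{"xyz":[0,0,0],"angular":[0,0,0]},{"xyz":[0,0,0],"angular":[0,0,0]},{"xyz":[0,0,0],"angular":[0,0,0]},{"xyz":[0,0,0],"angular":[0,0,0]},{"xyz":[0,0,0.01],"angular":[0,0,0]},{"xyz":[0,0,0.03],"angular":[0,0,0]}]' 255 25
```

```text
time_s: 23.95
tcp_pos: [0.3977, 0.3289, 0.0963]
ee_rot: [-3.106, -0.465, -0.002]
wrist_force: [0.8, 0.1, 0.2]
finger_gap: 0.0877
grasp_force: 0.0
time_s: 24.95
tcp_pos: [0.397, 0.3283, 0.1258]
ee_rot: [3.106, 0.465, -0.002]
wrist_force: [-0.2, 0.4, -0.5]
finger_gap: 0.0236
grasp_force: 25.0
```

```bash
python3 -m creep '[{"xyz":[0.005,-0.01,0.03],"angular":[0,0,0]},{"xyz":[0.02,-0.035,0.055],"angular":[0,0,-0.01]},{"xyz":[0.045,-0.08,0.065],"angular":[0,0,-0.02]},{"xyz":[0.072,-0.13,0.065],"angular":[0,0,-0.03]},{"xyz":[0.1,-0.18,0.065],"angular":[0,0,-0.03]},{"xyz":[0.13,-0.24,0.065],"angular":[0,0,-0.03]},{"xyz":[0.16,-0.29,0.065],"angular":[0,0,-0.03]},{"xyz":[0.185,-0.34,0.065],"angular":[0,0,-0.03]}]'
python3 -m creep '[{"xyz":[0.025,-0.045,0],"angular":[0,0,0]},{"xyz":[0.043,-0.08,0],"angular":[0,0,0]},{"xyz":[0.0525,-0.098,0],"angular":[0,0,0]},{"xyz":[0.0525,-0.098,-0.015],"angular":[0,0,0]},{"xyz":[0.0525,-0.098,-0.035],"angular":[0,0,0]},{"xyz":[0.0525,-0.098,-0.035],"angular":[0,0,0]},{"xyz":[0.0525,-0.098,-0.035],"angular":[0,0,0]},{"xyz":[0.0525,-0.098,-0.035],"angular":[0,0,0]}]'
python3 look.py .636 -.109 .104 w6
```

```text
time_s: 25.95
tcp_pos: [0.5833, -0.0135, 0.1914]
ee_rot: [3.125, 0.318, 0.001]
wrist_force: [0.8, 1.4, -0.8]
finger_gap: 0.0241
grasp_force: 25.0
time_s: 26.95
tcp_pos: [0.6351, -0.1089, 0.1562]
ee_rot: [3.125, 0.319, 0.001]
wrist_force: [-0.1, -0.3, -1.0]
finger_gap: 0.0238
grasp_force: 25.0
[ 6.620e+02 -1.069e+02  8.940e+01  4.420e+01  4.000e-01] 8157 0.0978
[ 588.6 -119.3   28.    24.1   10.6] 1338 0.0975
tcp [ 0.6351 -0.1089  0.1562] yaw 11.67 t 26.95
```

View pics/w6.png

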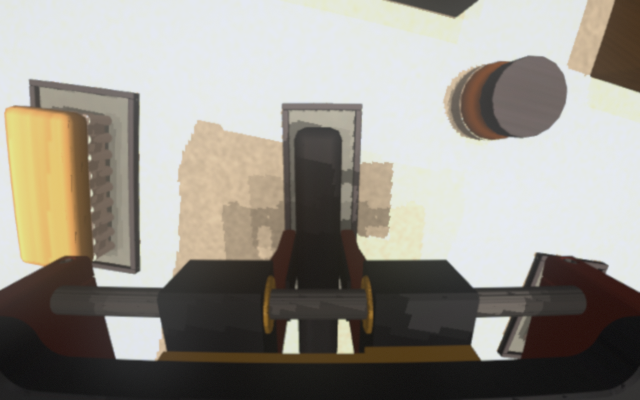

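The grout brush (296–341) lies over the long tray (283–361), with the bottle clear at (515,95). Shift 2 mm towards −y, lower and release.

```bash
python3 -m creep '[{"xyz":[0,-0.002,-0.015],"angular":[0,0,0]},{"xyz":[0,-0.002,-0.03],"angular":[0,0,0]},{"xyz":[0,-0.002,-0.04],"angular":[0,0,0]},{"xyz":[0,-0.002,-0.048],"angular":[0,0,0]},{"xyz":[0,-0.002,-0.053],"angular":[0,0,0]},{"xyz":[0,-0.002,-0.0568],"angular":[0,0,0]},{"xyz":[0,-0.002,-0.0568],"angular":[0,0,0]},{"xyz":[0,-0.002,-0.0568],"angular":[0,0,0]}]'
python3 -m creep '[{"xyz":[0,0,0],"angular":[0,0,0]},{"xyz":[0,0,0],"angular":[0,0,0]},{"xyz":[0,0,0],"angular":[0,0,0]},{"xyz":[0,0,0],"angular":[0,0,0]},{"xyz":[0,0,0],"angular":[0,0,0]},{"xyz":[0,0,0.01],"angular":[0,0,0]},{"xyz":[0,0,0.05],"angular":[0,0,0]},{"xyz":[0,0,0.1],"angular":[0,0,0]}]' 0
python3 look.py .636 -.109 .047
python3 -m creep '[{"xyz":[-0.03,-0.01,0.03],"angular":[0,0,0]},{"xyz":[-0.08,-0.03,0.05],"angular":[0,0,0]},{"xyz":[-0.13,-0.05,0.08],"angular":[0,0,0]},{"xyz":[-0.18,-0.07,0.1],"angular":[0,0,0]},{"xyz":[-0.22,-0.08,0.1],"angular":[0,0,0]},{"xyz":[-0.24,-0.09,0.1],"angular":[0,0,0]},{"xyz":[-0.24,-0.09,0.1],"angular":[0,0,0]},{"xyz":[-0.24,-0.09,0.1],"angular":[0,0,0]}]'
python3 - <<'E'
from h import *
p,P,_,_=cloud("top"); cv2.imwrite("pics/top9.png",cv2.resize(p[80:310,140:520,::-1],None,fx=2.1,fy=2.1))
E
```

```text
time_s: 28.0
tcp_pos: [0.6359, -0.1108, 0.1027]
ee_rot: [3.125, 0.319, 0.005]
wrist_force: [-9.1, 2.3, 28.1]
finger_gap: 0.0236
grasp_force: 25.0
time_s: 29.0
tcp_pos: [0.6343, -0.1113, 0.1996]
ee_rot: [-3.125, -0.319, 0.003]
wrist_force: [0.5, 0.1, 0.9]
finger_gap: 0.0876
grasp_force: 0.0
[ 637.3 -111.   137.7   24.    11.6] 4211 0.0463
tcp [ 0.6343 -0.1113  0.1996] yaw 11.64 t 29.0
time_s: 30.05
tcp_pos: [0.3957, -0.2011, 0.2993]
ee_rot: [3.125, 0.319, 0.002]
wrist_force: [1.1, 1.1, -0.4]
finger_gap: 0.0879
grasp_force: 0.0
```

View pics/top9.png

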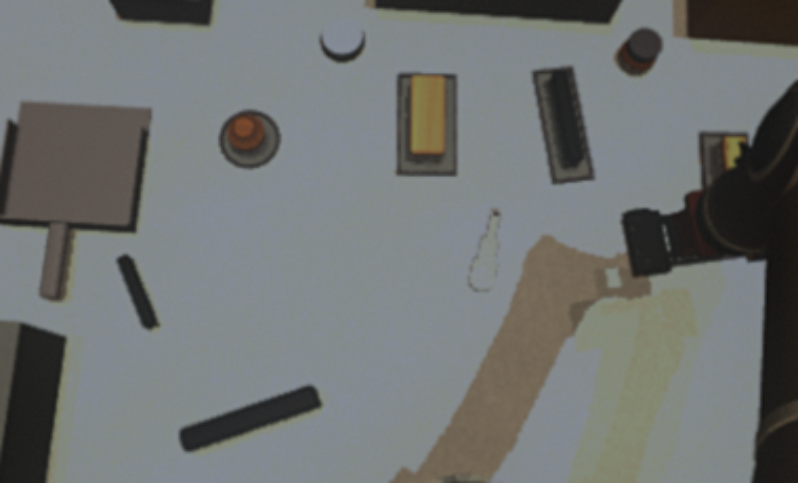

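All four brushes sit in their trays: round (245,132), large (428,115), grout (565,118), small (735,155, partly behind the arm). The shoehorn and dustpan are unmoved. The grout brush met 28 N on landing, so I check its flatness and then hand in.

```bash
python3 - <<'E'
from h import *
ok=True
for cam in ("top","scene"):
    p,P,_,_=cloud(cam)
    a=np.radians(11.6); d=P-np.array([.636,-.110,0]); x=d[...,0]*np.cos(a)+d[...,1]*np.sin(a); y=-d[...,0]*np.sin(a)+d[...,1]*np.cos(a)
    m=(abs(x)<.065)&(abs(y)<.010)&(P[...,2]>.035)
    c=np.linalg.lstsq(np.c_[x[m],y[m],np.ones(m.sum())],P[m][:,2],rcond=None)[0]; print(cam,m.sum(),c.round(4),x[m].min(),x[m].max())
    ok&=abs(c[0])<.04 and abs(c[2]-.047)<.004
print(ok)
if ok: print(r.close_job())
E
```

```text
top 257 [0.0092 0.0032 0.0467] -0.06456590540594567 0.06433439306788342
scene 302 [ 0.0043 -0.1237  0.0453] -0.06494020610437642 0.06437957200166053
True
the job is handed in; nothing more can be done
None
```

All four brushes are in their matching trays, bristles down and released, and the job is handed in at about 30 s of the 112 s; positions measured within about 3 mm of the tray centres, the shoehorn and dustpan look unmoved, and the verdict was not shown.

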